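# Close a sticky lay-up jig on the last glued block and lock it

## Robot

A 6-joint arm with a two-finger parallel gripper is mounted at the origin on the work surface; the furniture and walls round the work are solid. World frame = base frame: x ahead of the robot, y to its left, z up, the work surface at z = 0. Lengths are in m, angles in rad, forces in N, time in s.
With the tool pointing down it reaches from about 0.35 to 0.85 m from the base axis. Payload 8.1 kg.
Tool frame: the origin (TCP) lies at the very end of the fingers, on their centre line; the grasp point (between the pads) lies 19 mm behind it (robot.pinch_z is the distance from the TCP to the grasp point, in m); y points along the fingers, x is the direction in which the jaws open and shut, and the axes are right-handed (so a half turn about y gives the same grasp; the last joint's range is limited). The gripper opens to 93 mm and grips with 3 to 60 N. Pads are 15 mm wide; open, the fingers measure 128 mm over their backs; the gripper's body (75 mm by 188 mm) begins 65 mm behind the grasp point.
Start: joints at [1.246, 0.13, 1.488, -0, 1.523, -0.085], TCP at [0.142, 0.583, 0.219] pointing down, gripper open.
Joint ranges: [-2.96, 2.96], [-0.89, 2.26], [0.02, 2.5], [-1.34, 4.48], [0, 2.73], [-2.66, 2.66]. Speed limits (rad/s): [2.39, 2.39, 2.79, 3.14, 3.14, 3.14].

## Interface

Orientations are given as a rotation vector (axis times angle).
In Python, from plant import robot gives the robot as it stands.
- The arm moves only by the shell command python3 -m inch 'ROWS' [FORCE]. ROWS is JSON, a list of rows, each a list of 5 numbers: the closure, from -1 (fully open) to 1 (shut), then the shift along the world's x, y, z in m, then the turn about the world's z in rad. A call has 1 to 8 rows; each row is the pose to reach, as a shift and turn from the pose measured when the call began; what a row does not reach only later rows make up. A row lasts 1/8 s, in which the tool goes at most 62.5 mm and 10.7 degrees, less where a joint would pass 70% of its speed; a pose out of reach is approached as far as the arm can. A call with a gripper value outside its range is refused whole. The fingers move at their own pace and stop on an object; FORCE is the grip in N (left out, the last holds). Time passes only in rows, so rows that repeat a pose let the fingers close. It gives the time, the measured TCP pose, the force and the opening at its end, in the units of the state.
- robot.read_state(): the state, without advancing time (a new reading comes with each control period).
- robot.read_camera(name): name is "scene" or "top" or "wrist"; returns a dict with "color" (480x640x3 uint8, red, green, blue), "mtx" (3x3 intrinsics, pixels), "R" (3x3) and "t" (3): a world point X has camera coordinates R X + t; the wrist camera has in their place "hand_eye" (4x4, takes a point from camera to tool coordinates, whose origin is the TCP and whose axes are the tool frame's). Camera axes: x right, y down, z forward; pixel columns grow to the right and rows downward; lengths in m; the calibration is good to about 2 mm. A picture is of the moment at which its call begins: read the wrist's pose just before it. There is no depth.
- robot.close_job(): hands the job in, once; it reports no verdict.
The state is a dict: "t": time; "q": joint angles; "dq": joint speeds; "joint_torque": joint torques, N m; "tool_pos": TCP position; "orientation": TCP orientation; "force": force on the tool from outside, world axes, zero at the start; "wrist_torque": the same for the moment, N m; "opening": finger opening in m.
Only numpy, scipy, OpenCV 4.12 (cv2) and the standard library are available. Lean on these libraries where they do the work, as an engineer would, in place of code of your own. Each camera call takes 0.05 s, during which the arm holds its last target. There are 200 camera calls.

## Task

Lay the glued block that rests on the jig's metal cover into the open bay of the lay-up jig, flat and lengthwise beside the block already there. Then draw the press board up square by its two knobs and press both blocks tight against the fence with about 2 kg of pull: it binds in its tracks if one end gets ahead, so bring the ends along in turn, and never use more than 3.5 kg. Last, throw the red cam lever fully outward and down to lock the board, and leave everything else as it is.

Things in the scene. Friction and masses are not known exactly. Their poses are not given: they have to be found in the camera images.
- jig: Lay-up jig on a stand, fixed, 320x256 mm; origin on the bed under it, deck top 165 mm above it. x points away from the robot along two 20 mm high tracks, y left. Bay 212 mm wide; at its near end a 30 mm high fence, its far face set anywhere from x -125 to -141 mm; then a first block, 62 (x) by 200 by 26 mm, within 5 mm of the fence. At the far end the press board, its tail under a metal cover: x +86 to +158 mm, top 28 mm above the deck.
- last_block: The glued block to load: wood, 48 mm (its x) by 160 mm (its y) by 26 mm, 0.13 kg; origin under its middle. It starts on the cover, 160 mm side across the jig.
- board: Press board, 208 mm (its y) wide, 18 mm high; origin on the deck, mid-width, 30 mm behind its front face. Slides on the deck towards the fence (jig -x), 60 to 83 mm until fence, blocks and board touch. Its worn tracks have slack: when one knob leads the other by about a centimetre it wedges and the pull rises steeply; drawing the lagging end frees it. Slides at about 4 to 10 N (it varies), stays where left.
- knob_left (a point): foot of the left knob (jig +y side): upright black peg, 20 mm across, 58 mm tall, from 19 to 77 mm above the deck. This point is on its axis 18 mm above the deck, 60 mm left of mid-board, 20 mm behind the board's front face.
- knob_right (a point): foot of the right knob, the same, 60 mm to the right of mid-board
- cam_lever (a joint): cam lever on the left track, rad: 0 = open (the lever rises outward at 60 degrees above level), 1.1 = fully thrown (about level, pointing to jig +y). It turns about a level pin along jig x, at jig x +20, y +99 mm, 33 mm above the deck, in a bracket reaching in to y +92 mm; takes about 3 to 6 N at the grip, more near the end as the cam bites; stays where left.
- lever_grip (a point): point on the lever's centre line, 58 mm from the pin, in its red round grip (15 mm thick, 36 to 78 mm from the pin)
- glue_bottle: white squeeze bottle of glue, 60 mm across, 205 mm high, standing; origin under its middle
- tea_mug: white mug, 92 mm across, 95 mm high, standing; origin under its middle
- parts_bin: small blue bin of bolts, 84x106x42 mm; origin under its middle
- block_b: spare wood block, 73x190x26 mm, lying on the bed under the jig; origin under its middle

How it is judged:
By the outcome, as a careful person would: the job done as asked, in the order asked, and still so for the second after the job is handed in, with the robot touching nothing.
It also fails if it takes over 72 s, if anything falls off the work surface, if the arm or the gripper's body presses on something with over 40 N, if the wrist force passes 120 N, or if a joint passes its speed limit or range.

## Working session

There is one attempt and no reset: what is moved stays moved. The work goes in short steps, Python scripts to look and compute and a shell command to move; the robot and the scene stay as the last step left them, time stands still between calls to the robot, and variables do not carry over. Pictures are saved under pics/ and viewed, about 8 in all and at most 12, crops included, and the job is handed in when it is done.

```bash
ls; mkdir -p pics; python3 - <<'E'
from plant import robot
import cv2,json
s=robot.read_state(); print({k:s[k] for k in('t','tool_pos','orientation','force','opening')}, robot.pinch_z)
for n in('scene','top'):
    c=robot.read_camera(n); cv2.imwrite(f'pics/{n}0.png',c['color'][:,:,::-1]); print(n,c['mtx'],c['R'],c['t'])
E
```

```text
pics
{'t': 0.0, 'tool_pos': array([0.14230801, 0.58228324, 0.21758806]), 'orientation': array([-1.31420887, -1.02959435,  1.03218834]), 'force': array([ 0.20615853,  0.58992293, -0.47826437]), 'opening': 0.09317327363898893} 0.0188
scene [[496.82658563   0.         321.39080207]
 [  0.         496.82658563 236.73305473]
 [  0.           0.           1.        ]] [[-0.27517293  0.96124691 -0.01685931]
 [ 0.78551049  0.21468553 -0.58041657]
 [-0.55430419 -0.1729581  -0.81414517]] [ 0.19909735 -0.30887463  1.39887281]
top [[498.73850887   0.         317.2335429 ]
 [  0.         498.73850887 237.5894636 ]
 [  0.           0.           1.        ]] [[ 0.00902955 -0.99991118  0.00980325]
 [-0.98168912 -0.01072962 -0.19018765]
 [ 0.19027594 -0.00790643 -0.98169881]] [-0.05052582  0.5485805   1.10407899]
```

View pics/scene0.png

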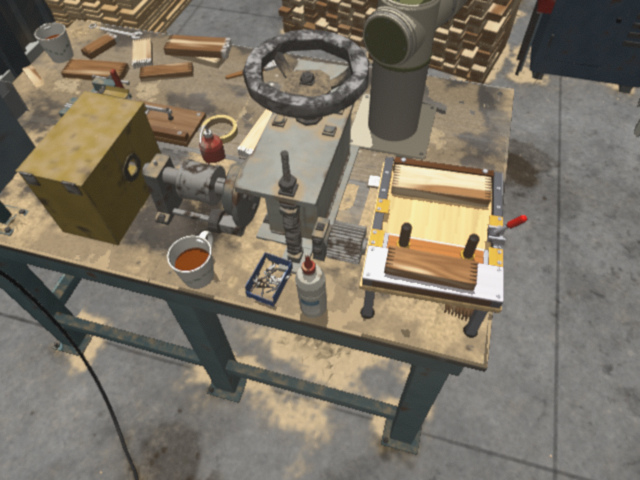

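View pics/top0.png

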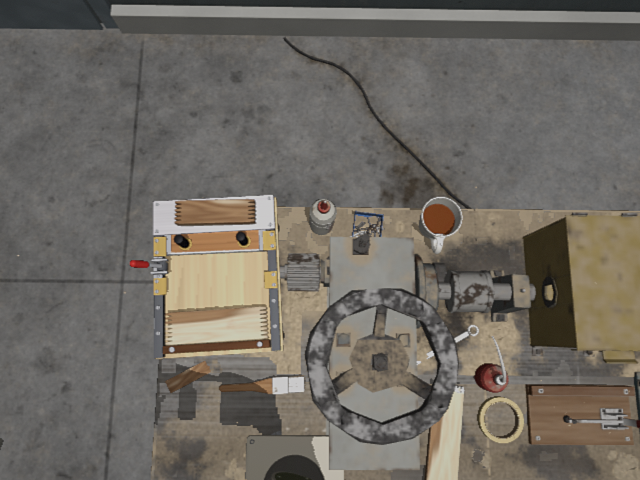

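```bash
python3 - <<'E'
from scipy.spatial.transform import Rotation as R
print(R.from_rotvec([-1.31420887, -1.02959435,  1.03218834]).as_matrix())
E
```

```text
[[ 2.37528231e-01 -5.83165219e-04 -9.71380461e-01]
 [ 9.71378853e-01 -1.77331068e-03  2.37528903e-01]
 [-1.86107794e-03 -9.99998258e-01  1.45263012e-04]]
```

```bash
python3 - <<'E'
import cv2
a=cv2.imread('pics/top0.png')[190:362,125:289]
cv2.imwrite('pics/topcrop.png',cv2.resize(a,None,fx=3.45,fy=3.45,interpolation=cv2.INTER_CUBIC))
E
```

```text
(no output)
```

View pics/topcrop.png

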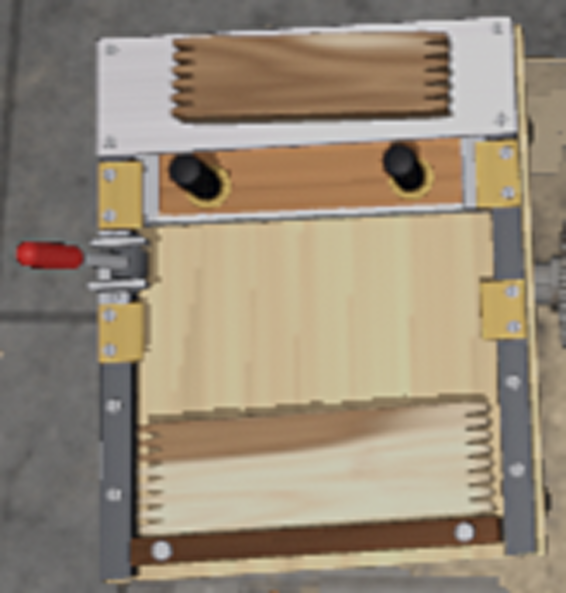

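```bash
cat > h.py <<'E'
import numpy as np
from plant import robot
def ray(c,uv,z):
    uv=np.atleast_2d(uv).astype(float); K,R,t=c['mtx'],c['R'],c['t']
    d=(np.linalg.inv(K)@np.c_[uv,np.ones(len(uv))].T).T@R; o=-R.T@t
    return o+d*((np.reshape(z,(-1,1))-o[2])/d[:,2:])
E
python3 - <<'E'
from h import *
np.set_printoptions(precision=4,suppress=True)
c=robot.read_camera('top')
P=lambda l,z:ray(c,np.array(l)/3.45+[125,190],z)
cov=P([(97,38),(510,17),(518,135),(102,157)],.193)
print('cov',cov)
L=(cov[0]+cov[3])/2;Rr=(cov[1]+cov[2])/2
yd=L-Rr;print('w',np.linalg.norm(yd),'depth',np.linalg.norm(cov[0]-cov[3]),np.linalg.norm(cov[1]-cov[2]))
th=np.arctan2(-yd[0],yd[1]);print('yaw',th)
ex=np.array([np.cos(th),np.sin(th),0]);ey=np.array([-ex[1],ex[0],0])
o=(L+Rr)/2-ex*.122;print('jig o',o)
J=lambda p:np.c_[(p-o)@ex,(p-o)@ey]*1e3
for n,l,z in [('cov',[(97,38),(510,17),(518,135),(102,157)],.193),('near corners deck?',[(103,580),(535,553)],.185),
 ('blk',[(172,40),(448,32),(450,113),(175,120)],.219),('knobtop',[(186,168),(401,158)],.242),
 ('front',[(150,222),(475,210)],.183),('b1far',[(150,418),(487,397)],.191),('b1near',[(150,530),(490,513)],.191),('fencefar',[(135,540),(500,517)],.195),('grip',[(50,255)],.165+.083)]:
    p=P(l,z);print(n,J(p).round(1).tolist(),p[:,:2].round(4).tolist())
E
```

```text
cov [[0.5948 0.2942 0.193 ]
 [0.6107 0.0486 0.193 ]
 [0.5385 0.042  0.193 ]
 [0.5226 0.2861 0.193 ]]
w 0.24534206627682145 depth 0.07266571058817603 0.07244847261322877
yaw 0.06484583916688925
jig o [0.4449 0.1598 0.193 ]
cov [[158.3, 124.4], [158.2, -121.7], [85.8, -123.6], [85.7, 121.0]] [[0.5948, 0.2942], [0.6107, 0.0486], [0.5385, 0.042], [0.5226, 0.2861]]
near corners deck? [[-157.0, 121.4], [-155.8, -123.1]] [[0.2803, 0.2708], [0.2974, 0.0269]]
blk [[147.3, 72.9], [143.6, -87.1], [95.3, -86.7], [99.6, 71.2]] [[0.5872, 0.2421], [0.5939, 0.0822], [0.5456, 0.0795], [0.5397, 0.2374]]
knobtop [[66.4, 59.0], [65.6, -60.9]] [[0.5073, 0.223], [0.5143, 0.1033]]
front [[47.2, 95.7], [44.0, -95.8]] [[0.4858, 0.2584], [0.495, 0.0671]]
b1far [[-68.0, 93.3], [-66.7, -99.6]] [[0.3711, 0.2486], [0.3848, 0.0561]]
b1near [[-130.8, 93.3], [-132.1, -98.9]] [[0.3083, 0.2445], [0.3195, 0.0526]]
fencefar [[-135.8, 100.6], [-134.6, -104.8]] [[0.3029, 0.2514], [0.3174, 0.0465]]
grip [[20.4, 132.0]] [[0.4567, 0.2929]]
```

```bash
python3 -m inch '[[-1,0,0,0.06,0],[-1,0.03,-0.03,0.112,-0.18],[-1,0.08,-0.08,0.112,-0.36],[-1,0.12,-0.12,0.112,-0.54],[-1,0.16,-0.16,0.112,-0.72],[-1,0.20,-0.20,0.112,-0.9],[-1,0.24,-0.24,0.112,-1.08],[-1,0.28,-0.28,0.112,-1.26]]' 15; python3 - <<'E'
from h import *
from scipy.spatial.transform import Rotation as R
s=robot.read_state();m=R.from_rotvec(s['orientation']).as_matrix();print(s['tool_pos'],np.arctan2(m[1,0],m[0,0]),s['q'])
E
```

```text
t: 1.15
tool_pos: [0.4233, 0.3008, 0.3297]
orientation: [-1.57, -0.05, 0.052]
force: [1.1, 0.9, -0.0]
opening: 0.0929
[0.42330541 0.30084465 0.32966224] 0.0650274831475773 [ 5.18556984e-01 -1.06222885e-01  1.52664462e+00  7.83806871e-04
  1.72246217e+00  4.53647520e-01]
```

```bash
python3 -m inch '[[-1,0.04,-0.04,0,0],[-1,0.08,-0.08,0,-0.024],[-1,0.12,-0.12,0,-0.024],[-1,0.144,-0.141,-0.02,-0.024],[-1,0.144,-0.141,-0.03,-0.024],[-1,0.144,-0.141,-0.03,-0.024]]'; python3 - <<'E'
from h import *
import cv2
s=robot.read_state();c=robot.read_camera('wrist');cv2.imwrite('pics/w1.png',c['color'][:,:,::-1]);np.savez('w1',he=c['hand_eye'],K=c['mtx'],p=s['tool_pos'],o=s['orientation']);print(c['hand_eye'],s['force'])
E
```

```text
t: 1.9
tool_pos: [0.5662, 0.1602, 0.2983]
orientation: [-1.57, -0.029, 0.036]
force: [-0.1, 0.3, 0.6]
opening: 0.0929
[[ 9.99999797e-01 -5.29807281e-04  3.53746964e-04  9.18895129e-04]
 [-4.85870608e-04 -2.75152997e-01  9.61400329e-01 -1.64757989e-01]
 [-4.12022357e-04 -9.61400306e-01 -2.75153198e-01  7.52695053e-02]
 [ 0.00000000e+00  0.00000000e+00  0.00000000e+00  1.00000000e+00]] [-0.12138591  0.29393212  0.55193072]
```

View pics/w1.png

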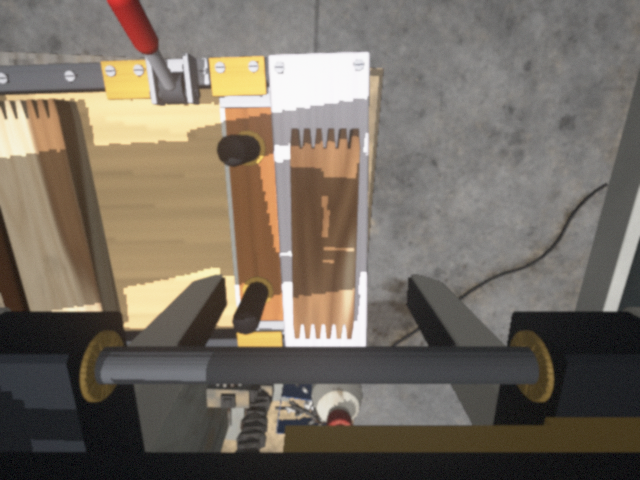

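```bash
cat >> h.py <<'E'
from scipy.spatial.transform import Rotation as Rot
def wcam(f):
    d=np.load(f); T=np.eye(4);T[:3,:3]=Rot.from_rotvec(d['o']).as_matrix();T[:3,3]=d['p']
    M=np.linalg.inv(T@d['he']); return dict(mtx=d['K'],R=M[:3,:3],t=M[:3,3])
O=np.array([.4449,.1598,0]);TH=.065
ex=np.array([np.cos(TH),np.sin(TH),0]);ey=np.array([-ex[1],ex[0],0])
J=lambda p:(np.c_[(p-O)@ex,(p-O)@ey]*1e3).round(1)
E
python3 - <<'E'
from h import *
c=wcam('w1.npz')
for n,l,z in [('blk',[(291,128),(359,130),(356,340),(294,338)],.219),('cov',[(271,54),(369,52)],.193),('knobR foot',[(258,290)],.183),('knobtops',[(237,150),(247,320)],.242),('front',[(224,108)],.183)]:
    p=ray(c,l,z);print(n,p[:,:2].round(4).tolist(),J(p).tolist())
E
```

```text
blk [[0.5468, 0.24], [0.592, 0.2405], [0.6014, 0.0823], [0.5525, 0.082]] [[106.9, 73.4], [152.0, 71.0], [151.1, -87.5], [102.3, -84.6]]
cov [[0.53, 0.2891], [0.598, 0.2931]] [[93.3, 123.5], [161.4, 123.1]]
knobR foot [[0.5184, 0.1052]] [[69.8, -59.3]]
knobtops [[0.5158, 0.2253], [0.5203, 0.1094]] [[75.0, 60.8], [72.0, -55.2]]
front [[0.4936, 0.2529]] [[54.6, 89.8]]
```

```bash
python3 -m inch '[[-1,0.004,0,-0.05,0],[-1,0.004,0,-0.085,0],[-1,0.004,0,-0.1,0],[-1,0.004,0,-0.102,0],[-1,0.004,0,-0.102,0]]'; python3 -m inch '[[1,0,0,0,0],[1,0,0,0,0],[1,0,0,0,0],[1,0,0,0,0]]' 25
```

```text
t: 2.58
tool_pos: [0.5713, 0.1612, 0.1996]
orientation: [-1.57, -0.033, 0.033]
force: [0.4, 0.3, 0.5]
opening: 0.0932
t: 3.08
tool_pos: [0.5713, 0.1611, 0.1996]
orientation: [-1.57, -0.033, 0.033]
force: [-0.4, 0.0, -0.3]
opening: 0.0576
```

```bash
python3 -m inch '[[1,0,0,0,0],[1,0,0,0,0],[1,0,0,0,0]]' 25; python3 -m inch '[[1,0,0,0.02,0],[1,0,0,0.06,0],[1,0,0,0.09,0],[1,0,0,0.09,0]]'
```

```text
t: 3.45
tool_pos: [0.5713, 0.1611, 0.1995]
orientation: [-1.57, -0.033, 0.033]
force: [0.3, -0.2, -0.3]
opening: 0.0477
t: 3.95
tool_pos: [0.573, 0.1614, 0.2941]
orientation: [-1.569, -0.039, 0.028]
force: [-0.2, 0.3, -1.2]
opening: 0.0477
```

```bash
python3 -m inch '[[1,-0.05,0,0,0.024],[1,-0.1,-0.002,0,0.024],[1,-0.136,-0.003,0,0.024],[1,-0.136,-0.003,0,0.024],[1,-0.136,-0.003,-0.03,0.024],[1,-0.136,-0.003,-0.05,0.024],[1,-0.136,-0.003,-0.05,0.024]]'; python3 - <<'E'
from h import *
import cv2
s=robot.read_state();c=robot.read_camera('wrist');cv2.imwrite('pics/w2.png',c['color'][:,:,::-1]);np.savez('w2',he=c['hand_eye'],K=c['mtx'],p=s['tool_pos'],o=s['orientation']);print(J(s['tool_pos']))
E
```

```text
t: 4.82
tool_pos: [0.4359, 0.158, 0.2413]
orientation: [-1.569, -0.054, 0.05]
force: [-1.0, -0.6, -1.2]
opening: 0.0475
[[-9.1 -1.2]]
```

View pics/w2.png

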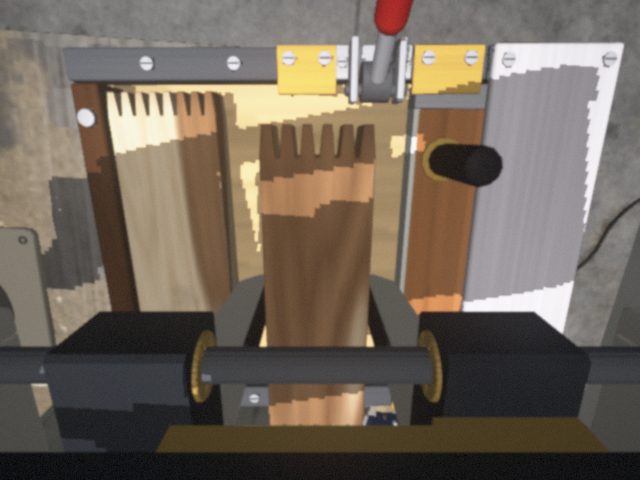

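```bash
python3 -m inch '[[1,0,0,-0.03,0],[1,0,0,-0.055,0],[1,0,0,-0.064,0],[1,0,0,-0.067,0],[1,0,0,-0.067,0]]'; python3 - <<'E'
from h import *
c=wcam('w2.npz')
for n,l,z in [('b1far',[(217,95),(230,280)],.191),('front',[(410,110),(402,285)],.183),('knobL foot',[(440,160)],.183),('knobLtop',[(484,166)],.242),('pin',[(378,88)],.198),('cov',[(490,45),(622,43)],.193),('tooth',[(262,125),(374,125)],.255+.005)]:
    p=ray(c,l,z);print(n,p[:,:2].round(4).tolist(),J(p).tolist())
E
```

```text
t: 5.5
tool_pos: [0.4373, 0.1584, 0.1771]
orientation: [-1.568, -0.057, 0.047]
force: [0.1, -0.5, -0.8]
opening: 0.0479
b1far [[0.374, 0.252], [0.3812, 0.1384]] [[-64.8, 96.6], [-65.0, -17.2]]
front [[0.4871, 0.2519], [0.4973, 0.1388]] [[48.1, 89.2], [51.0, -24.3]]
knobL foot [[0.5098, 0.224]] [[68.9, 59.9]]
knobLtop [[0.5098, 0.225]] [[69.0, 60.9]]
pin [[0.4642, 0.2608]] [[25.8, 99.6]]
cov [[0.5236, 0.2872], [0.5955, 0.293]] [[86.8, 122.1], [158.9, 123.1]]
tooth [[0.4101, 0.236], [0.4544, 0.2389]] [[-29.8, 78.3], [14.6, 78.3]]
```

```bash
python3 -m inch '[[1,0,0,-0.003,0],[1,0,0,-0.005,0],[1,0,0,-0.006,0],[1,0,0,-0.006,0]]'
```

```text
t: 6.0
tool_pos: [0.4374, 0.1584, 0.1716]
orientation: [-1.568, -0.057, 0.047]
force: [-1.1, -0.9, 3.3]
opening: 0.0476
```

```bash
python3 -m inch '[[-0.29,0,0,0,0],[-0.29,0,0,0,0],[-0.29,0,0,0,0],[-0.29,0,0,0.02,0],[-0.29,0,0,0.06,0],[-0.29,0,0,0.11,0],[-0.29,0,0,0.11,0]]'; python3 - <<'E'
from h import *
import cv2
c=robot.read_camera('top');s=robot.read_state();print(J(s['tool_pos']),s['opening'])
cv2.imwrite('pics/top1.png',cv2.resize(c['color'][190:362,125:289,::-1],None,fx=3.45,fy=3.45,interpolation=cv2.INTER_CUBIC))
E
```

```text
t: 6.88
tool_pos: [0.4396, 0.159, 0.2864]
orientation: [-1.567, -0.063, 0.041]
force: [0.1, -0.4, -1.0]
opening: 0.0598
[[-6.4 -0.7]] 0.06001970221633435
```

```bash
python3 -m inch '[[1,0.05,0.03,0,0],[1,0.1,0.067,0,0],[1,0.1025,0.067,0,0],[1,0.1025,0.067,0,0],[1,0.1025,0.067,-0.03,0],[1,0.1025,0.067,-0.06,0],[1,0.1025,0.067,-0.074,0],[1,0.1025,0.067,-0.074,0]]' 25; python3 - <<'E'
from h import *
s=robot.read_state();print(J(s['tool_pos']))
E
```

```text
t: 7.92
tool_pos: [0.5402, 0.2251, 0.2096]
orientation: [-1.568, -0.059, 0.044]
force: [0.3, -0.3, 0.2]
opening: 0.0005
[[99.4 59. ]]
```

View pics/top1.png

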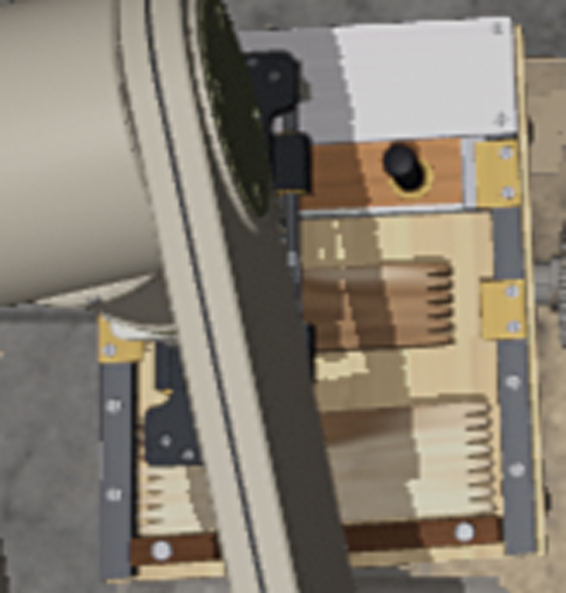

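```bash
python3 -m inch '[[1,-0.003,0,0,0],[1,-0.006,0,0,0],[1,-0.009,0,0,0],[1,-0.009,0,0,0]]'
```

```text
t: 8.43
tool_pos: [0.5324, 0.2253, 0.2114]
orientation: [-1.567, -0.062, 0.041]
force: [4.8, -0.4, 4.4]
opening: 0.0007
```

```bash
python3 -m inch '[[1,-0.002,0,0,0],[1,-0.004,0,0,0],[1,-0.004,0,0,0]]'
```

```text
t: 8.8
tool_pos: [0.5285, 0.2252, 0.2117]
orientation: [-1.567, -0.063, 0.04]
force: [4.6, -0.8, 1.5]
opening: 0.0003
```

```bash
python3 -m inch '[[1,0.01,0,0,0],[1,0.016,-0.06,0,0],[1,0.018,-0.1197,0,0],[1,0.012,-0.1197,0,0],[1,0.007,-0.1197,0,0],[1,0.003,-0.1197,0,0],[1,0.003,-0.1197,0,0]]'
```

```text
t: 9.68
tool_pos: [0.5312, 0.1068, 0.2118]
orientation: [-1.567, -0.064, 0.042]
force: [1.6, -0.7, -0.1]
opening: 0.0005
```

```bash
python3 -m inch '[[1,0.010,0,0,0],[1,0.006,0.06,0,0],[1,0.004,0.1197,0,0],[1,-0.003,0.1197,0,0],[1,-0.008,0.1197,0,0],[1,-0.013,0.1197,0,0],[1,-0.013,0.1197,0,0]]'; python3 -m inch '[[1,0.01,0,0,0],[1,0.016,-0.06,0,0],[1,0.018,-0.1197,0,0],[1,0.012,-0.1197,0,0],[1,0.007,-0.1197,0,0],[1,0.003,-0.1197,0,0],[1,0.003,-0.1197,0,0]]'
```

```text
t: 10.55
tool_pos: [0.5181, 0.2254, 0.212]
orientation: [-1.567, -0.063, 0.041]
force: [-0.2, -0.4, -0.3]
opening: 0.0005
t: 11.42
tool_pos: [0.5211, 0.1067, 0.2123]
orientation: [-1.567, -0.065, 0.041]
force: [1.9, -2.6, 2.2]
opening: 0.0006
```

```bash
python3 -m inch '[[1,0.010,0,0,0],[1,0.006,0.06,0,0],[1,0.004,0.119,0,0],[1,-0.003,0.119,0,0],[1,-0.008,0.119,0,0],[1,-0.013,0.119,0,0],[1,-0.013,0.119,0,0]]'; python3 -m inch '[[1,0.01,0,0,0],[1,0.016,-0.06,0,0],[1,0.018,-0.1203,0,0],[1,0.012,-0.1203,0,0],[1,0.007,-0.1203,0,0],[1,0.003,-0.1203,0,0],[1,0.003,-0.1203,0,0]]';  python3 -m inch '[[1,0.010,0,0,0],[1,0.006,0.06,0,0],[1,0.004,0.119,0,0],[1,-0.003,0.119,0,0],[1,-0.008,0.119,0,0],[1,-0.013,0.119,0,0],[1,-0.013,0.119,0,0]]'; python3 -m inch '[[1,0.01,0,0,0],[1,0.016,-0.06,0,0],[1,0.018,-0.1203,0,0],[1,0.012,-0.1203,0,0],[1,0.007,-0.1203,0,0],[1,0.003,-0.1203,0,0],[1,0.003,-0.1203,0,0]]'; python3 - <<'E'
from h import *
import cv2
s=robot.read_state();c=robot.read_camera('wrist');cv2.imwrite('pics/w3.png',c['color'][:,:,::-1]);np.savez('w3',he=c['hand_eye'],K=c['mtx'],p=s['tool_pos'],o=s['orientation']);print(J(s['tool_pos']))
E
```

```text
t: 12.3
tool_pos: [0.508, 0.2247, 0.2124]
orientation: [-1.567, -0.064, 0.041]
force: [-0.7, 0.3, 0.4]
opening: 0.0005
t: 13.18
tool_pos: [0.5111, 0.1054, 0.2128]
orientation: [-1.567, -0.066, 0.041]
force: [3.0, -2.3, 1.4]
opening: 0.0005
t: 14.05
tool_pos: [0.498, 0.2234, 0.2129]
orientation: [-1.567, -0.065, 0.04]
force: [0.6, 0.7, -0.5]
opening: 0.0002
t: 14.92
tool_pos: [0.5013, 0.1041, 0.2134]
orientation: [-1.567, -0.067, 0.04]
force: [3.0, -1.0, 0.7]
opening: 0.0006
[[ 52.6 -59.2]]
```

View pics/w3.png

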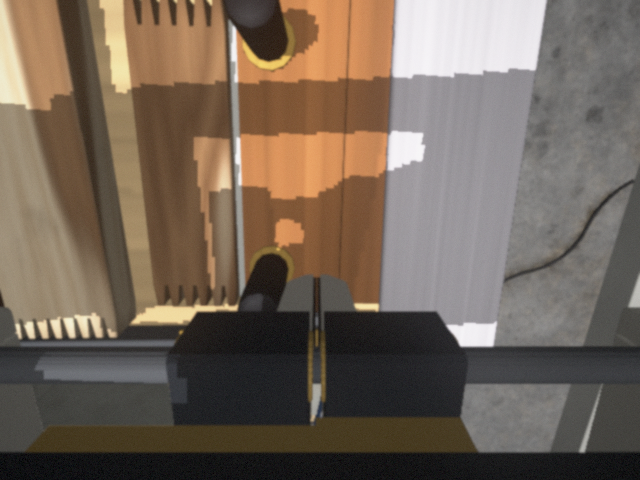

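```bash
python3 -m inch '[[1,0.010,0,0,0],[1,0.006,0.06,0,0],[1,0.004,0.119,0,0],[1,-0.003,0.119,0,0],[1,-0.008,0.119,0,0],[1,-0.013,0.119,0,0],[1,-0.013,0.119,0,0]]'; python3 -m inch '[[1,0.01,0,0,0],[1,0.016,-0.06,0,0],[1,0.018,-0.1203,0,0],[1,0.012,-0.1203,0,0],[1,0.007,-0.1203,0,0],[1,0.003,-0.1203,0,0],[1,0.003,-0.1203,0,0]]';  python3 -m inch '[[1,0.010,0,0,0],[1,0.006,0.06,0,0],[1,0.004,0.119,0,0],[1,-0.003,0.119,0,0],[1,-0.008,0.119,0,0],[1,-0.012,0.119,0,0]]'; python3 - <<'E'
from h import *
s=robot.read_state();print(J(s['tool_pos']))
E
```

```text
t: 15.85
tool_pos: [0.4882, 0.2221, 0.2135]
orientation: [-1.567, -0.066, 0.039]
force: [0.7, -0.0, -0.6]
opening: 0.0003
t: 16.73
tool_pos: [0.4915, 0.1028, 0.2141]
orientation: [-1.567, -0.068, 0.039]
force: [3.1, -1.9, 1.0]
opening: 0.0006
t: 17.48
tool_pos: [0.4798, 0.2213, 0.2141]
orientation: [-1.567, -0.068, 0.038]
force: [3.4, 2.0, -1.2]
opening: 0.0004
[[38.8 59.1]]
```

```bash
python3 -m inch '[[1,0.01,0,-0.002,0],[1,0.016,-0.06,-0.002,0],[1,0.018,-0.1203,-0.002,0],[1,0.012,-0.1203,-0.002,0],[1,0.008,-0.1203,-0.002,0],[1,0.004,-0.1203,-0.002,0],[1,0.004,-0.1203,-0.002,0]]';  python3 -m inch '[[1,0.010,0,0,0],[1,0.006,0.06,0,0],[1,0.004,0.119,0,0],[1,-0.003,0.119,0,0],[1,-0.007,0.119,0,0],[1,-0.010,0.119,0,0]]'; python3 - <<'E'
from h import *
s=robot.read_state();print(J(s['tool_pos']))
E
```

```text
t: 18.35
tool_pos: [0.4841, 0.102, 0.2125]
orientation: [-1.567, -0.07, 0.038]
force: [2.8, -1.2, 0.9]
opening: 0.0005
t: 19.1
tool_pos: [0.4745, 0.2205, 0.2126]
orientation: [-1.567, -0.07, 0.037]
force: [3.8, 1.8, -1.8]
opening: 0.0002
[[33.5 58.6]]
```

```bash
python3 -m inch '[[1,0.01,0,0,0],[1,0.016,-0.06,0,0],[1,0.018,-0.12,0,0],[1,0.012,-0.12,0,0],[1,0.009,-0.12,0,0],[1,0.0075,-0.12,0,0],[1,0.006,-0.12,0,0]]';  python3 -m inch '[[1,0.010,0,0,0],[1,0.006,0.06,0,0],[1,0.004,0.1195,0,0],[1,-0.003,0.1195,0,0],[1,-0.006,0.1195,0,0],[1,-0.0078,0.1195,0,0],[1,-0.009,0.1195,0,0]]'; python3 - <<'E'
from h import *
import cv2
s=robot.read_state();c=robot.read_camera('wrist');cv2.imwrite('pics/w4.png',c['color'][:,:,::-1]);np.savez('w4',he=c['hand_eye'],K=c['mtx'],p=s['tool_pos'],o=s['orientation']);print(J(s['tool_pos']))
E
```

```text
t: 19.98
tool_pos: [0.481, 0.1011, 0.2129]
orientation: [-1.567, -0.072, 0.037]
force: [3.6, -2.6, 0.6]
opening: 0.0004
t: 20.85
tool_pos: [0.4727, 0.2199, 0.2131]
orientation: [-1.567, -0.072, 0.035]
force: [2.7, 0.8, -2.9]
opening: 0.0004
[[31.6 58.1]]
```

View pics/w4.png

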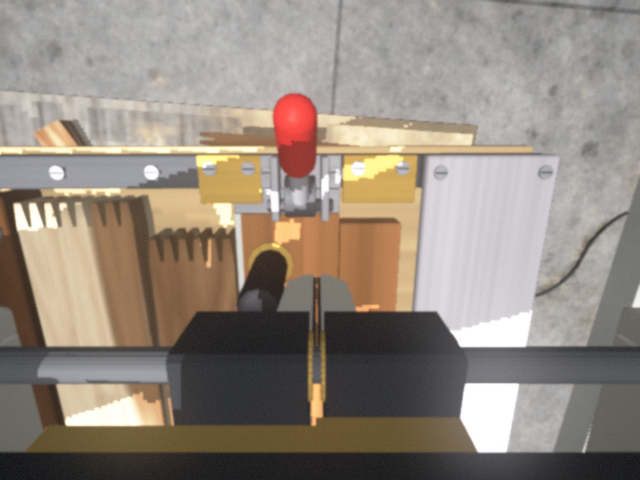

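```bash
python3 -m inch '[[1,0.01,0,0,0],[1,0.016,-0.06,0,0],[1,0.018,-0.1195,0,0],[1,0.011,-0.1195,0,0],[1,0.008,-0.1195,0,0],[1,0.007,-0.1195,0,0],[1,0.006,-0.1195,0,0],[1,0.006,-0.1195,0,0]]';  python3 -m inch '[[1,0.010,0,0,0],[1,0.006,0.06,0,0],[1,0.004,0.1195,0,0],[1,-0.003,0.1195,0,0],[1,-0.006,0.1195,0,0],[1,-0.0078,0.1195,0,0],[1,-0.009,0.1195,0,0],[1,-0.009,0.1195,0,0]]'; python3 - <<'E'
from h import *
s=robot.read_state();print(J(s['tool_pos']))
E
```

```text
t: 21.9
tool_pos: [0.479, 0.1011, 0.2135]
orientation: [-1.567, -0.074, 0.035]
force: [4.6, -2.3, 1.0]
opening: 0.0005
t: 22.9
tool_pos: [0.4704, 0.2198, 0.2136]
orientation: [-1.568, -0.074, 0.034]
force: [3.0, 0.6, -1.6]
opening: 0.0009
[[29.3 58.3]]
```

```bash
python3 -m inch '[[1,0.01,0,0,0],[1,0.016,-0.06,0,0],[1,0.018,-0.1195,0,0],[1,0.011,-0.1195,0,0],[1,0.008,-0.1195,0,0],[1,0.007,-0.1195,0,0],[1,0.006,-0.1195,0,0],[1,0.006,-0.1195,0,0]]';  python3 -m inch '[[1,0.010,0,0,0],[1,0.006,0.06,0,0],[1,0.004,0.1195,0,0],[1,-0.003,0.1195,0,0],[1,-0.006,0.1195,0,0],[1,-0.0078,0.1195,0,0],[1,-0.009,0.1195,0,0],[1,-0.009,0.1195,0,0]]'; python3 - <<'E'
from h import *
s=robot.read_state();print(J(s['tool_pos']))
E
```

```text
t: 23.9
tool_pos: [0.4768, 0.1011, 0.214]
orientation: [-1.568, -0.076, 0.034]
force: [4.6, -1.3, 0.7]
opening: 0.001
t: 24.9
tool_pos: [0.4682, 0.2199, 0.2141]
orientation: [-1.568, -0.075, 0.033]
force: [3.1, 0.3, -1.3]
opening: 0.0004
[[27.2 58.4]]
```

```bash
python3 -m inch '[[1,0.01,0,-0.002,0],[1,0.016,-0.06,-0.002,0],[1,0.018,-0.1195,-0.002,0],[1,0.011,-0.1195,-0.002,0],[1,0.008,-0.1195,-0.002,0],[1,0.007,-0.1195,-0.002,0],[1,0.006,-0.1195,-0.002,0],[1,0.006,-0.1195,-0.002,0]]';  python3 -m inch '[[1,0.010,0,0,0],[1,0.006,0.06,0,0],[1,0.004,0.1195,0,0],[1,-0.003,0.1195,0,0],[1,-0.006,0.1195,0,0],[1,-0.0078,0.1195,0,0],[1,-0.009,0.1195,0,0],[1,-0.009,0.1195,0,0]]'; python3 - <<'E'
from h import *
s=robot.read_state();print(J(s['tool_pos']))
E
```

```text
t: 25.9
tool_pos: [0.475, 0.1014, 0.2125]
orientation: [-1.568, -0.079, 0.033]
force: [4.5, -3.9, -0.5]
opening: 0.0005
t: 26.9
tool_pos: [0.4668, 0.2202, 0.2128]
orientation: [-1.568, -0.078, 0.03]
force: [5.8, 2.1, -1.6]
opening: 0.0007
[[25.8 58.9]]
```

```bash
python3 -m inch '[[1,0.01,0,0,0],[1,0.016,-0.06,0,0],[1,0.018,-0.1195,0,0],[1,0.011,-0.1195,0,0],[1,0.008,-0.1195,0,0],[1,0.007,-0.1195,0,0],[1,0.0065,-0.1195,0,0],[1,0.0065,-0.1195,0,0]]';  python3 -m inch '[[1,0.010,0,0,0],[1,0.006,0.06,0,0],[1,0.004,0.1195,0,0],[1,-0.003,0.1195,0,0],[1,-0.006,0.1195,0,0],[1,-0.0078,0.1195,0,0],[1,-0.0085,0.1195,0,0],[1,-0.0085,0.1195,0,0]]'; python3 - <<'E'
from h import *
s=robot.read_state();print(J(s['tool_pos']))
E
```

```text
t: 27.9
tool_pos: [0.4747, 0.1013, 0.2133]
orientation: [-1.569, -0.082, 0.029]
force: [8.3, -4.0, -2.0]
opening: 0.0003
t: 28.9
tool_pos: [0.4667, 0.2202, 0.2135]
orientation: [-1.569, -0.082, 0.027]
force: [3.3, 0.5, -1.4]
opening: 0.0
[[25.7 58.8]]
```

```bash
python3 -m inch '[[1,-0.001,0,0,0],[1,-0.001,0,0,0]]';python3 -m inch '[[1,-0.001,0,0,0],[1,-0.001,0,0,0]]'
```

```text
t: 29.15
tool_pos: [0.4665, 0.22, 0.2137]
orientation: [-1.569, -0.083, 0.025]
force: [6.5, 1.4, -2.9]
opening: 0.0004
t: 29.4
tool_pos: [0.4665, 0.2199, 0.2138]
orientation: [-1.568, -0.084, 0.023]
force: [7.0, 2.0, -3.7]
opening: 0.0006
```

```bash
python3 -m inch '[[1,-0.001,0,0,0],[1,-0.0018,0,0,0],[1,-0.002,0,0,0],[1,-0.002,0,0,0]]'
```

```text
t: 29.9
tool_pos: [0.4664, 0.2199, 0.2139]
orientation: [-1.567, -0.086, 0.019]
force: [13.0, 2.4, -7.8]
opening: 0.0001
```

```bash
python3 -m inch '[[1,-0.002,0,0,0],[1,-0.0025,0,0,0],[1,-0.003,0,0,0],[1,-0.003,0,0,0]]'; python3 -m inch '[[1,0.01,0,0,0],[1,0.016,-0.06,0,0],[1,0.018,-0.1195,0,0],[1,0.012,-0.1195,0,0],[1,0.009,-0.1195,0,0],[1,0.007,-0.1195,0,0],[1,0.006,-0.1195,0,0],[1,0.006,-0.1195,0,0]]'; python3 - <<'E'
from h import *
s=robot.read_state();print(J(s['tool_pos']))
E
```

```text
t: 30.4
tool_pos: [0.4663, 0.2199, 0.2142]
orientation: [-1.566, -0.09, 0.013]
force: [18.8, 4.3, -11.9]
opening: 0.0007
t: 31.4
tool_pos: [0.4749, 0.1007, 0.2148]
orientation: [-1.568, -0.096, 0.01]
force: [16.0, -6.4, -7.1]
opening: 0.0002
[[ 26.1 -61. ]]
```

```bash
python3 -m inch '[[1,-0.002,0,0,0],[1,-0.0028,0,0,0],[1,-0.003,0,0,0],[1,-0.003,0,0,0]]'; python3 -m inch '[[1,0.010,0,0,0],[1,0.006,0.06,0,0],[1,0.004,0.1195,0,0],[1,-0.003,0.1195,0,0],[1,-0.006,0.1195,0,0],[1,-0.0085,0.1195,0,0],[1,-0.0095,0.1195,0,0],[1,-0.0095,0.1195,0,0]]'; python3 - <<'E'
from h import *
s=robot.read_state();print(J(s['tool_pos']),Rot.from_rotvec(s['orientation']).as_matrix().round(3))
E
```

```text
t: 31.9
tool_pos: [0.4748, 0.1013, 0.2153]
orientation: [-1.57, -0.103, 0.005]
force: [18.6, -4.2, -9.7]
opening: 0.0003
t: 32.9
tool_pos: [0.4669, 0.2202, 0.2158]
orientation: [-1.568, -0.104, 0.001]
force: [7.0, 3.5, -3.8]
opening: 0.0004
[[25.9 58.9]] [[ 0.996  0.066 -0.067]
 [ 0.067  0.004  0.998]
 [ 0.066 -0.998 -0.001]]
```

```bash
python3 -m inch '[[1,-0.001,0,0,0],[1,-0.002,0,0,0],[1,-0.003,0,0,0],[1,-0.003,0,0,0]]'; python3 -m inch '[[1,0.006,0,0,0],[1,0.012,0,0.01,0],[1,0.012,0,0.06,0],[1,0.012,0,0.1,0],[1,0.012,-0.04,0.1,0],[1,0.012,-0.06,0.1,0],[1,0.012,-0.06,0.1,0]]'; python3 - <<'E'
from h import *
import cv2
s=robot.read_state();c=robot.read_camera('wrist');cv2.imwrite('pics/w5.png',c['color'][:,:,::-1]);np.savez('w5',he=c['hand_eye'],K=c['mtx'],p=s['tool_pos'],o=s['orientation']);print(J(s['tool_pos']))
E
```

```text
t: 33.4
tool_pos: [0.4668, 0.2194, 0.2165]
orientation: [-1.567, -0.107, -0.006]
force: [15.1, 3.3, -8.2]
opening: 0.0007
t: 34.28
tool_pos: [0.4791, 0.158, 0.3175]
orientation: [-1.567, -0.106, -0.009]
force: [0.2, 0.2, 0.1]
opening: 0.0006
[[34. -4.]]
```

View pics/w5.png

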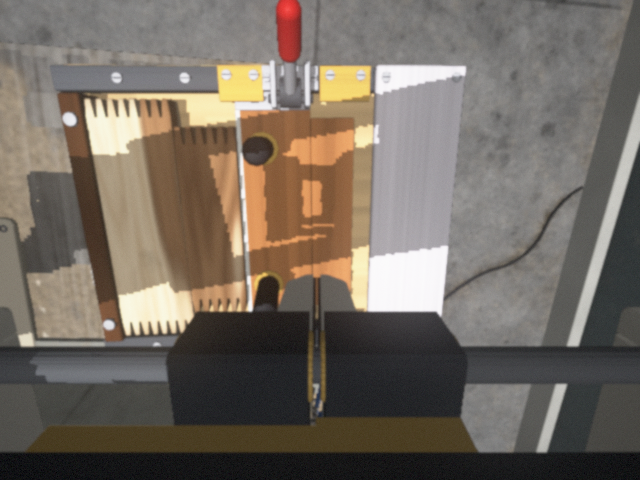

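```bash
python3 - <<'E'
from h import *
c=wcam('w5.npz')
for n,l,z in [('grip',[(289,30)],.248),('pin',[(290,90)],.198),('knobs',[(257,150)],.242),('feet',[(264,150),(268,285)],.183),('b1near',[(85,100)],.191),('b1far/b2near',[(172,100),(178,250)],.191),('front',[(240,120),(248,290)],.183),('cov',[(376,66),(466,66)],.193)]:
    p=ray(c,l,z);print(n,p[:,:2].round(4).tolist(),J(p).tolist())
for r in [(20,98),(20,112),(20,126),(20,140),(20,150),(20,152)]:
    print(r,(O+ex*r[0]/1e3+ey*r[1]/1e3)[:2].round(4))
E
```

```text
grip [[0.4606, 0.2927]] [[24.3, 131.6]]
pin [[0.4623, 0.2657]] [[24.3, 104.6]]
knobs [[0.4424, 0.2224]] [[1.6, 62.6]]
feet [[0.4429, 0.2203], [0.449, 0.1006]] [[2.0, 60.5], [0.3, -59.3]]
b1near [[0.3109, 0.249]] [[-127.9, 97.7]]
b1far/b2near [[0.3739, 0.2533], [0.373, 0.134]] [[-64.8, 97.9], [-73.4, -21.0]]
front [[0.4235, 0.2424], [0.431, 0.0952]] [[-16.0, 83.9], [-18.0, -63.6]]
cov [[0.5268, 0.2878], [0.5973, 0.2931]] [[90.0, 122.5], [160.8, 123.1]]
(20, 98) [0.4585 0.2589]
(20, 112) [0.4576 0.2729]
(20, 126) [0.4567 0.2868]
(20, 140) [0.4558 0.3008]
(20, 150) [0.4551 0.3108]
(20, 152) [0.455  0.3128]
```

```bash
python3 -m inch '[[1,-0.01,0.05,0,0],[1,-0.019,0.1,0,0],[1,-0.019,0.1,0,0],[1,-0.019,0.1,-0.03,0],[1,-0.019,0.1,-0.055,0],[1,-0.019,0.1,-0.0725,0],[1,-0.019,0.1,-0.0725,0]]'; python3 - <<'E'
from h import *
s=robot.read_state();print(J(s['tool_pos']),s['tool_pos'])
E
```

```text
t: 35.2
tool_pos: [0.4593, 0.2584, 0.2433]
orientation: [-1.568, -0.104, -0.006]
force: [0.0, 0.5, 0.7]
opening: 0.0005
[[20.8 97.4]] [0.45933168 0.25835686 0.24327034]
```

```bash
python3 -m inch '[[1,0,0.008,0.003,0],[1,-0.001,0.015,0.003,0],[1,-0.001,0.020,0.001,0],[1,-0.002,0.025,-0.001,0],[1,-0.002,0.029,-0.004,0],[1,-0.002,0.029,-0.004,0]]'
```

```text
t: 35.95
tool_pos: [0.4571, 0.2877, 0.2389]
orientation: [-1.568, -0.104, -0.005]
force: [-0.1, -0.4, 0.9]
opening: 0.0004
```

```bash
python3 -m inch '[[1,0,0.005,-0.006,0],[1,-0.001,0.010,-0.011,0],[1,-0.001,0.014,-0.016,0],[1,-0.001,0.017,-0.021,0],[1,-0.001,0.020,-0.025,0],[1,-0.001,0.020,-0.025,0]]'; python3 - <<'E'
from h import *
import cv2
s=robot.read_state();c=robot.read_camera('wrist');cv2.imwrite('pics/w6.png',c['color'][:,:,::-1]);print(J(s['tool_pos']))
E
```

```text
t: 36.7
tool_pos: [0.456, 0.3078, 0.2135]
orientation: [-1.568, -0.104, -0.005]
force: [0.6, -0.5, 0.7]
opening: 0.0005
[[ 20.7 147. ]]
```

View pics/w6.png

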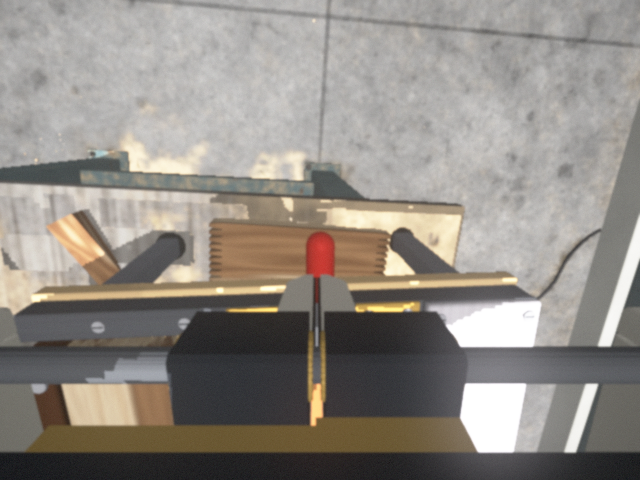

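```bash
python3 -m inch '[[1,0,0.002,-0.003,0],[1,0,0.003,-0.006,0],[1,0,0.004,-0.008,0],[1,0,0.004,-0.008,0]]';python3 -m inch '[[1,0,0.0005,-0.002,0],[1,0,0.0005,-0.003,0],[1,0,0.0005,-0.003,0]]'
```

```text
t: 37.25
tool_pos: [0.4561, 0.312, 0.2058]
orientation: [-1.567, -0.104, -0.005]
force: [-0.1, -2.3, 3.2]
opening: 0.0002
t: 37.62
tool_pos: [0.4562, 0.3125, 0.2035]
orientation: [-1.567, -0.104, -0.006]
force: [-1.3, -5.0, 7.3]
opening: 0.0001
```

```bash
python3 -m inch '[[1,0,0,-0.002,0],[1,0,0,-0.003,0],[1,0,0,-0.003,0]]';python3 -m inch '[[1,0,0,-0.002,0],[1,0,0,-0.003,0],[1,0,0,-0.003,0]]'
```

```text
t: 38.0
tool_pos: [0.4564, 0.3126, 0.203]
orientation: [-1.567, -0.105, -0.007]
force: [-6.4, -7.9, 19.8]
opening: 0.0002
t: 38.38
tool_pos: [0.4565, 0.3126, 0.2029]
orientation: [-1.566, -0.106, -0.008]
force: [-9.5, -9.0, 21.2]
opening: 0.0004
```

```bash
python3 -m inch '[[1,0,0,0.02,0],[1,0,0,0.07,0],[1,0,0,0.12,0],[1,-0.02,-0.06,0.14,0],[1,-0.02,-0.12,0.14,0],[1,-0.02,-0.16,0.14,0],[1,-0.02,-0.16,0.14,0]]'; python3 - <<'E'
from h import *
import cv2
s=robot.read_state();print(s['force'])
c=robot.read_camera('wrist')['color'][:,:,::-1]
d=cv2.resize(robot.read_camera('scene')['color'][130:350,340:560,::-1],None,fx=2,fy=2,interpolation=cv2.INTER_CUBIC)
cv2.imwrite('pics/f.png',np.hstack([c[:340,100:460],d[:340]]))
E
```

```text
t: 39.25
tool_pos: [0.4366, 0.1509, 0.3429]
orientation: [-1.566, -0.104, -0.011]
force: [0.4, -0.6, 0.6]
opening: 0.0005
[ 0.35337008 -0.56893315  0.62032161]
```

View pics/f.png

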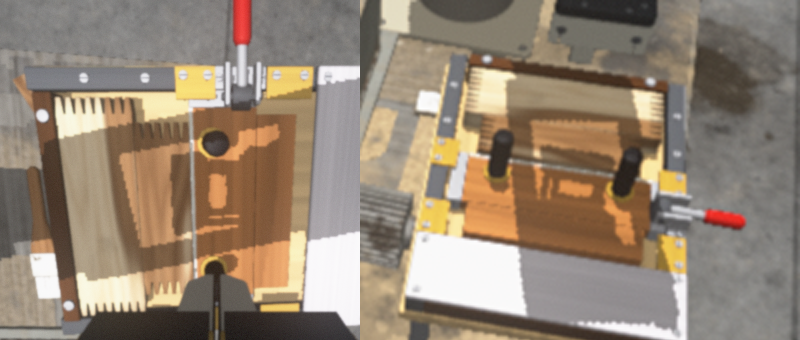

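```bash
python3 - <<'E'
from h import *
import cv2
c=robot.read_camera('wrist')['color'][85:320,125:320,::-1]
t=robot.read_camera('top')['color'][250:362,125:289,::-1]
a=cv2.resize(c,None,fx=2.5,fy=2.5,interpolation=cv2.INTER_CUBIC)
b=cv2.resize(t,None,fx=1.9,fy=1.9,interpolation=cv2.INTER_CUBIC)
o=np.zeros((a.shape[0],a.shape[1]+b.shape[1],3),np.uint8);o[:,:a.shape[1]]=a;o[:b.shape[0],a.shape[1]:]=b
cv2.imwrite('pics/g.png',o);print(o.shape)
E
```

```text
(588, 800, 3)
```

View pics/g.png

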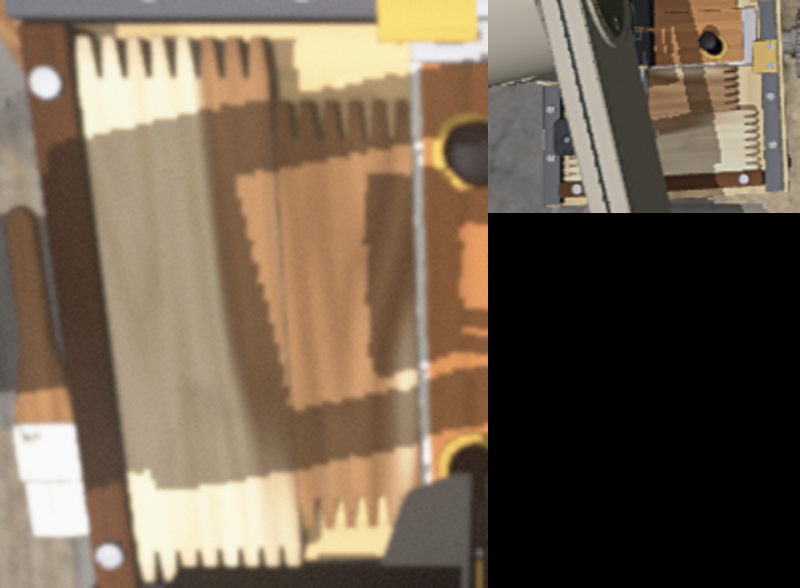

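Fence, both blocks and the board are in contact with no visible gap, and everything is square.

```bash
python3 -c "
from plant import robot
print(robot.close_job())"
```

```text
the job is handed in; nothing more can be done
None
```

The glued block is in the bay, the press board is drawn up tight against the blocks, and the cam lever is thrown. I handed the job in at about 39.5 s.

- **Block:** I lifted it off the cover and laid it flat and lengthwise in the bay, between the first block and the board. The board then slid it up against the first block.
- **Board:** I brought it up by pushing each knob in turn from behind with the closed fingers. The ends stayed within about 5 mm of each other, and it did not wedge. I pressed each end with about 19 N. The highest along-jig force reported at the end of a move was 18.8 N; I did not sample within moves. The last touch-up on the left knob reached only about 15 N.
- **Lever:** I pushed it outward and down until it stopped moving, at about 21 N downward. It looks level in the pictures, which matches fully thrown.

In the last pictures I saw no gaps at the fence, between the blocks or at the board, and the board looked square. The wrist force was near zero once the arm was clear.

The top and wrist cameras disagreed by about 2 to 6 mm along the jig, so I relied on contact forces for the final press. During the presses the tool tilted about 4 degrees, with no effect I could see.

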